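# Slide the battery cover home on the data logger

### The arm

A 6-joint arm with a two-finger parallel gripper is mounted at the origin on a cart in front of the work surface, level with it; the furniture and walls round the work are solid. World frame = base frame: x ahead of the robot, y to its left, z up, the work surface at z = 0. Lengths are in m, angles in rad, forces in N, time in s.
With the tool pointing down it reaches from about 0.325 to 0.75 m from the base axis. Payload 7.6 kg.
Tool frame: the origin (TCP) lies at the very end of the fingers, on their centre line; the grasp point (between the pads) lies 19 mm behind it (bot.pinch_z is the distance from the TCP to the grasp point, in m); z points along the fingers, y is the line along which they close (so a half turn about z gives the same grasp; the last joint's range is limited). The gripper opens to 85 mm and grips with 20 to 120 N. Pads are 22 mm wide; open, the fingers measure 114 mm over their backs; the gripper's body (76 mm by 85 mm) begins 54 mm behind the grasp point. The pads swing forward as they close: fully open they stand 13 mm farther back than shut.
Start: joints at [1.212, 0.052, 1.401, -0, 1.689, -0.07], TCP at [0.15, 0.503, 0.202] pointing down, gripper open.
Joint ranges: [-2.9, 2.9], [-0.91, 2.17], [0.12, 2.37], [-1.06, 4.2], [0.26, 2.73], [-2.93, 2.93]. Speed limits (rad/s): [2.57, 2.57, 3.01, 3.14, 3.14, 3.14].

### API

Orientations are given as a rotation vector (axis times angle).
In Python, from rig import bot gives the robot as it stands.
- The arm moves only by the tool arm_command, never from a script. Its argument "steps" is a list of rows, each a list of 7 numbers: the turn, a rotation vector about the world's x, y, z normalised to -1 to 1, where 1 is 0.12 rad, then the shift along the world's x, y, z normalised to -1 to 1, where 1 is 2.5 cm, then the gripper command: -1 is shut, 1 is fully open, values between are in proportion. In form: [[rx, ry, rz, tx, ty, tz, hand], ...]. A call has 1 to 5 rows; each row shifts and turns the commanded pose from where the row before left it; what a row does not reach is not made up. A row lasts 1/12 s, in which the tool goes at most 41.7 mm and 7.16 degrees, less where a joint would pass 70% of its speed; a pose out of reach is approached as far as the arm can. A call with a number of a shift or a turn outside -1 to 1 is refused whole. A call with a gripper value outside its range is refused whole. The fingers move at their own pace and stop on an object; "squeeze" is the grip in N (left out, the last holds). Time passes only in rows, so rows that do not move let the fingers close. It gives the time, the measured TCP pose, the force, the opening and the grip force at its end, in the units of the state.
- bot.get_state(): the state, without advancing time (a new reading comes with each control period).
- bot.grab_frame(name): name is "side" or "top"; returns a dict with "image" (480x640x3 uint8, blue, green, red), "fx", "fy", "cx", "cy" (pixels), "R" (3x3) and "t" (3): a world point X has camera coordinates R X + t. Camera axes: x right, y down, z forward; pixel columns grow to the right and rows downward; lengths in m; the calibration is good to about 2 mm. A picture is of the moment at which its call begins. There is no depth.
- bot.hand_in(): hands the job in; it is judged then, once.
The state is a dict: "clock": time; "q": joint angles; "qvel": joint speeds; "joint_efforts": joint torques, N m; "ee_pos": TCP position; "ee_rot": TCP orientation; "ft_force": force on the tool from outside, world axes, zero at the start; "ft_torque": the same for the moment, N m; "width": opening from 0.0 (shut) to 1.0 (fully open); "grasp_force": force on a finger pad.
Only numpy, scipy, OpenCV 4.12 (cv2) and the standard library are available. Lean on these libraries where they do the work, as an engineer would, in place of code of your own. Each camera call takes 0.05 s, during which the arm holds its last target. There are 200 camera calls.

### The job

Close the battery bay of the grey data logger: fetch the loose white cover, lay it flat on the logger's open deck at the mouth of the two rails with its springy tab at the rear, and slide it along under the rails until the tab clicks past the catch ridge and the cover stays locked fully home by itself. Do it by feel and gently, never forcing the cover against the ridge or the stop, and leave the other things on the bench where they are.

Things in the scene. Friction and masses are not known exactly. Their poses are not given: they have to be found in the camera images.
- logger: grey bench logger, fixed, bay upward: 262 mm long (x -137 to 125) x 100 wide x 52 high; origin on the bench, 6 mm off its middle. Its +x is the way the cover slides home. Open flat deck 40 mm above the bench, x = -137 to -30 mm, between low cheeks 6 mm high, 75 mm apart, tapering into the rails from x = -53 mm. At the +x end a stop block before a hump ends the slide
- rail_mouth (a point): middle of the rail mouth at deck height (40 mm), logger x = -30 mm; axes as the logger. From here to x = 92 mm run two rails, 67 mm apart inside, with inward lips 57 mm apart, underside 9.5 mm and top 12.5 mm above the deck (lips start flared up at x = -43 mm). The cover has 1.5 mm play on each side and above it
- plunger (a joint): cover-closed plunger, a 5 mm steel pin standing 4 mm out of the face of the stop block at mid-width, 6.5 mm above the deck; metres pressed in by the cover's front edge: 0 out, 0.004 flush. Spring 1.5 N, growing by 0.2 N/mm. With the cover let go it stays pressed (about 2 mm) only when the tab has clicked; an unlocked cover presses it under 1 mm
- cover_rib (a point): centre of the grip rib of the loose white cover; axes as the cover, +x its front, z up. Rib 12 mm thick (x), 40 long (y), 8 to 26 mm above the underside; this point 17 mm above it, 39 mm behind the front edge, 51 ahead of the rear edge, mid-width. Cover: about 70 g, 90 long x 64 wide, plate top 8 mm up, on two side skids. Starts flat on the bench, right side up
- tab_tooth (a point): axis of the round tooth (3 mm thick, 12 wide) under the springy tab (20 mm wide, in a notch at the cover's rear), 46 mm behind the rib centre and 2.1 mm above the cover's underside when relaxed. It rides up the 25 degree ramp (about 9 mm long) of the catch ridge (18 mm wide, 4 mm high, square back) on the deck's midline and locks behind it
- tab (a joint): upward flex of the tab, rad: 0 relaxed, 0.05 to 0.09 as the tooth rides over the ridge, 0 after the click. Ridge and stop block are one adjustable piece, set differently on each logger: the locked rib centre lies somewhere in logger x = 31 to 53 mm, so feel for it. Sliding takes about 1 N, the ridge 3 to 10 N, dropping at the click; the hard stop is 2 mm on. Pushing over 20 N is too rough
- timer: white bench timer, 70 x 66 x 18 mm, loose bystander, origin under its middle; it and the cover may lie at either side of the logger
- bench_jar: white jar with black cap, 62 mm wide, 109 high, loose bystander, origin under its middle
- petri_dish: round dish with lid, 65 mm wide, 16 high, loose bystander in front of the logger, origin under its middle
- marker: black marker pen, 135 mm long, lying loose in front of the logger, origin under its middle

How it is judged:
On the way, in this order (a step that is already met when the one before it is completed fails the run):
1. the cover lies flat on the run-in deck, front toward the rails, not yet on the catch ridge (x of cover_rib in the frame of logger between -0.1 and -0.005 m and z of cover_rib in the frame of logger between 0.054 and 0.06 m and x of tab_tooth in the frame of cover_rib below 0 m and x of tab_tooth in the frame of logger below -0.03 m and angle between the x axis of cover_rib and the x axis of logger, either way round below 0.15 rad), for 0.1 s.
2. the tab flexes as its tooth rides up the catch ridge with the cover under the rails (value of joint tab above 0.04 rad and x of cover_rib in the frame of logger between 0.016 and 0.056 m and z of cover_rib in the frame of logger below 0.061 m).
At the end, for the whole second after the job is handed in: the cover lies flat and at rest under the rails, let go, fully home: the plunger held in by 1.3 mm or more and the tab relaxed (under 0.05 rad) behind the ridge (value of joint plunger above 0.0013 m and value of joint tab below 0.05 rad and x of cover_rib in the frame of logger between 0.029 and 0.056 m and x of tab_tooth in the frame of logger below 0.012 m and z of cover_rib in the frame of logger below 0.0595 m and angle between the x axis of cover_rib and the x axis of logger, either way round below 0.06 rad and linear speed of cover below 0.01 m/s); the robot touches nothing.
It fails at once if cover forced along the rails against the logger (catch and stop included) with more than 24 N, all contacts added up (contact force between cover and logger above 24 N and x of cover_rib in the frame of logger above -0.03 m).
It fails at once if cover slammed onto the logger with more than 40 N (contact force between cover and logger above 40 N).
It fails at once if robot presses on the logger itself with more than 25 N (contact force between any of the fingers, the arm and logger above 25 N).
It fails at once if a bystander moved by more than 25 mm (distance of any of timer, bench_jar, petri_dish, marker from where it was at the start of the episode above 0.025 m).
It also fails if it takes over 67 s, if anything falls off the work surface, if the arm or the gripper's body presses on something with over 40 N, if the wrist force passes 120 N, or if a joint passes its speed limit or range.

## Working session

There is one attempt and no reset: what is moved stays moved. The work goes in short steps, Python scripts to look and compute and a tool call to move; the robot and the scene stay as the last step left them, time stands still between calls to the robot, and variables do not carry over. Pictures are saved under pics/ and viewed, at most 10 in all, crops included, and the job is handed in when it is done.

Besides the shell and the picture viewer there is one more tool, called by a JSON object that holds its "method" and its "body", one argument or row to a line. arm_command: Moves the arm, as the interface text tells. Scaled input: -1 to 1 covers 2.5 cm each way for a shift and 0.12 rad each way for a turn. Its arguments: {"type":"object","properties":{"steps":{"type":"array"},"squeeze":{"type":"number"}},"required":["steps"]}

```bash
mkdir -p pics; ls
python3 - <<'E'
from rig import bot
import cv2
s=bot.get_state(); print({k:s[k] for k in('clock','ee_pos','ee_rot','ft_force','width')}, bot.pinch_z)
for n in('top','side'):
    f=bot.grab_frame(n); cv2.imwrite(f'pics/{n}0.png',f['image']); print(n,f['fx'],f['cx'],f['cy'],f['R'],f['t'])
E
```

```text
pics
{'clock': 0.0, 'ee_pos': array([0.14937415, 0.50293677, 0.20135017]), 'ee_rot': array([-4.52012353e-01, -3.10854361e+00,  2.44171220e-03]), 'ft_force': array([ 0.01874449,  0.86215425, -0.415245  ]), 'width': 1.001667891180445} 0.0187
top 476.30997736859945 309.3784548264259 240.20944229163362 [[-0.01636001 -0.99982883 -0.00864008]
 [-0.98624949  0.01755787 -0.16432793]
 [ 0.1644515   0.00583287 -0.98636792]] [0.05600949 0.55388084 0.92276753]
side 475.82068831189696 320.7921039271822 244.03324001882586 [[ 7.57198710e-02 -9.97128931e-01  6.28599922e-04]
 [-7.94903124e-01 -6.07438400e-02 -6.03688006e-01]
 [ 6.01992960e-01  4.52115019e-02 -7.97220419e-01]] [0.00426584 0.50002054 0.61982737]
```

View pics/top0.png

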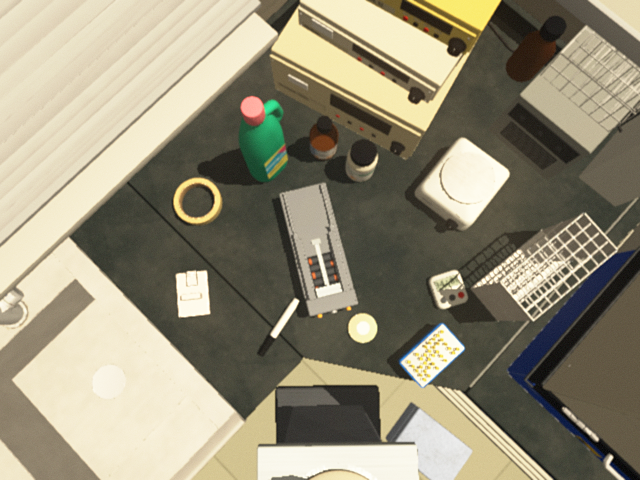

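View pics/side0.png

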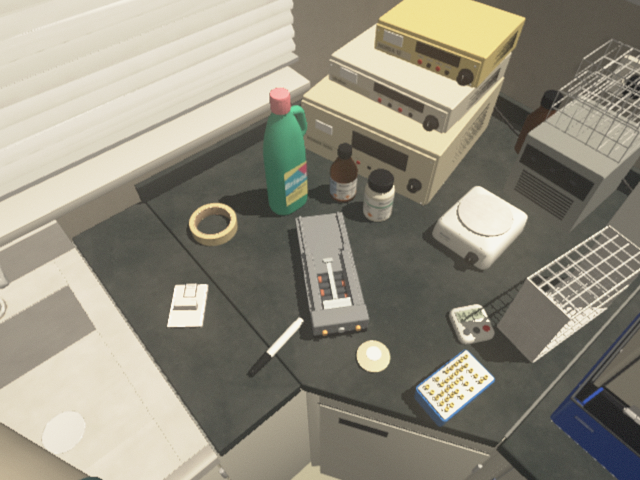

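The top view shows the logger from about (305,190) to (335,310) with its open deck at the far end, so the cover slides toward the robot. The white cover is at (193,293) and the timer at (447,289). I'll zoom in on the cover and logger.

Run:
```python
import cv2,numpy as np
t=cv2.imread('pics/top0.png');s=cv2.imread('pics/side0.png')
a=cv2.resize(t[258:328,160:230],(400,400),interpolation=2)
b=cv2.resize(s[270:340,155:225],(400,400),interpolation=2)
cv2.imwrite('pics/c1.png',np.hstack([a,b]))
a=cv2.resize(t[175:325,270:370],(400,600),interpolation=2)
b=cv2.resize(s[205:355,285:385],(400,600),interpolation=2)
cv2.imwrite('pics/c2.png',np.hstack([a,b]))
```

```text
(no output)
```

View pics/c1.png

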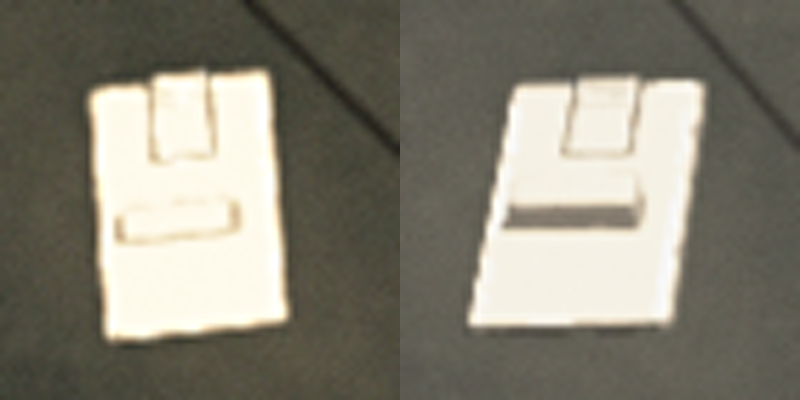

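View pics/c2.png

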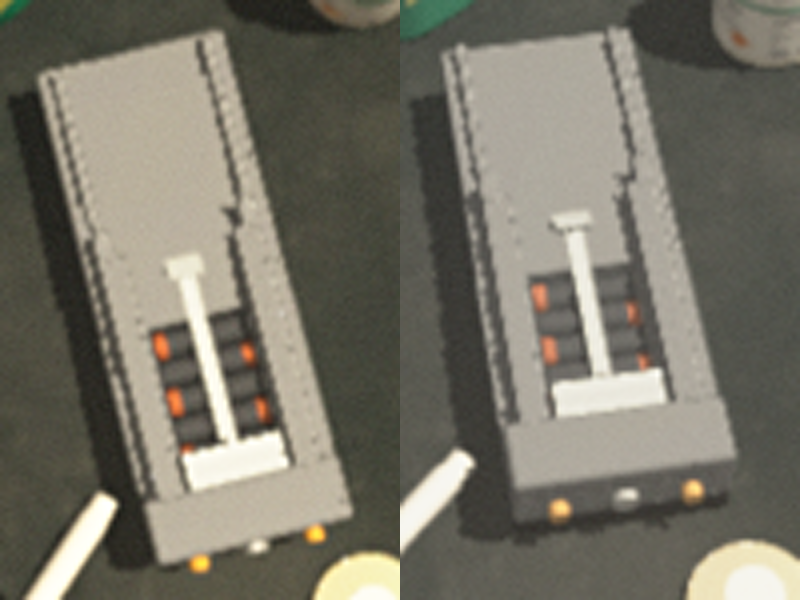

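The cover's tab and notch are at its far edge, (180,115) in the first crop. Its front therefore already faces the robot and the rails. The logger's deck is at the far end, with the white ridge head at crop (185,265). Next I'll measure both in each view.

```bash
cat > h.py <<'E'
import cv2,numpy as np
from rig import bot
def ray(f,uv,z):
    uv=np.atleast_2d(np.float64(uv)); d=np.c_[(uv[:,0]-f['cx'])/f['fx'],(uv[:,1]-f['cy'])/f['fy'],np.ones(len(uv))]@f['R']
    C=-f['R'].T@f['t']; return (C+d*((z-C[2])/d[:,2])[:,None])[:,:2]
def blob(img,lo,hi,box,k):
    m=np.zeros(img.shape[:2],np.uint8); u0,v0,u1,v1=box
    m[v0:v1,u0:u1]=cv2.inRange(cv2.cvtColor(img,cv2.COLOR_BGR2HSV),lo,hi)[v0:v1,u0:u1]
    m=cv2.morphologyEx(m,cv2.MORPH_CLOSE,np.ones((k,k))); 
    return max(cv2.findContours(m,0,1)[0],key=cv2.contourArea)[:,0]
def rect(f,c,z):
    r=cv2.minAreaRect((ray(f,c,z)*1000).astype(np.float32)); return r,cv2.boxPoints(r)
E
python3 - <<'E'
from h import *
for n,cb,lb in(('top',(165,262,222,326),(274,178,362,312)),('side',(160,275,222,336),(290,208,372,328))):
    f=bot.grab_frame(n);im=f['image']
    g=cv2.cvtColor(im,cv2.COLOR_BGR2HSV)
    print(n,'C',-f['R'].T@f['t'])
    c=blob(im,(0,0,150),(180,90,255),cb,3); print('cover',*rect(f,c,.008))
    l=blob(im,(0,0,105),(180,70,255),lb,9); print('logger',len(l),*rect(f,l,.05))
    o=im.copy();cv2.drawContours(o,[l[:,None]],-1,(0,0,255),1);cv2.drawContours(o,[c[:,None]],-1,(0,0,255),1);cv2.imwrite(f'pics/o{n}.png',cv2.resize(o[175:345,160:380],(400,309)))
P={'top':{'rl':(280.5,193.75),'rr':(325,183.25),'fr':(358,303.75)},'side':{'rl':(295.75,218),'rr':(342.5,212.5),'fr':(369.25,318.75),'fl':(313.75,327)}}
for n in P:
    f=bot.grab_frame(n)
    for k,p in P[n].items(): print(n,k,ray(f,p,.046 if k[0]=='r' else .052)*1000)
    o=((160,258),5.714) if n=='top' else ((155-400/5.714,270),5.714)
    # rib: top-face corners in the c1 crop
    q=[(116,216),(237,200),(240,226),(118,242)] if n=='top' else [(512,178),(636,170),(640,205),(503,206)]
    w=ray(f,np.array(q)/o[1]+o[0],.026)*1000; print('rib',w.mean(0),w.round(1).tolist())
a=cv2.imread('pics/otop.png');b=cv2.imread('pics/oside.png');cv2.imwrite('pics/o.png',np.hstack([a,b]))
E
```

```text
top C [0.3954305  0.04089256 1.00169031]
cover ((454.0187072753906, 292.11688232421875), (95.19180297851562, 67.25580596923828), 5.582919597625732) [[403.37704 320.95483]
 [409.92014 254.01807]
 [504.66037 263.27893]
 [498.11728 330.2157 ]]
logger 374 ((533.1776733398438, 50.72105407714844), (262.8689880371094, 144.61436462402344), 13.078827857971191) [[388.79016   91.41007 ]
 [421.51514  -49.45295 ]
 [677.5652    10.032036]
 [644.8402   150.89505 ]]
side C [0.02401317 0.00660343 0.79599276]
cover ((457.8043212890625, 291.41119384765625), (93.88092803955078, 66.21791076660156), 5.252907752990723) [[408.02982 320.08362]
 [414.0922  254.14378]
 [507.57883 262.73877]
 [501.51645 328.6786 ]]
logger 370 ((541.25146484375, 29.850879669189453), (266.8074951171875, 138.54681396484375), 4.361135959625244) [[402.96622   88.77933 ]
 [413.50174  -49.366333]
 [679.53674  -29.077568]
 [669.0012   109.06809 ]]
top rl [[653.26225782 104.68907044]]
top rr [[673.98938433  12.17422908]]
top fr [[424.80484901 -47.46071928]]
rib [445.58687322 289.9146797 ] [[447.7, 312.1], [452.7, 268.9], [443.4, 267.6], [438.5, 311.1]]
side rl [[653.56585501 105.73546249]]
side rr [[675.88890739  10.31390091]]
side fr [[428.46261561 -48.34423805]]
side fl [[405.09621565  47.3088771 ]]
rib [449.03615392 290.53896889] [[451.8, 311.3], [457.8, 271.8], [445.1, 267.5], [441.4, 311.5]]
```

View pics/o.png

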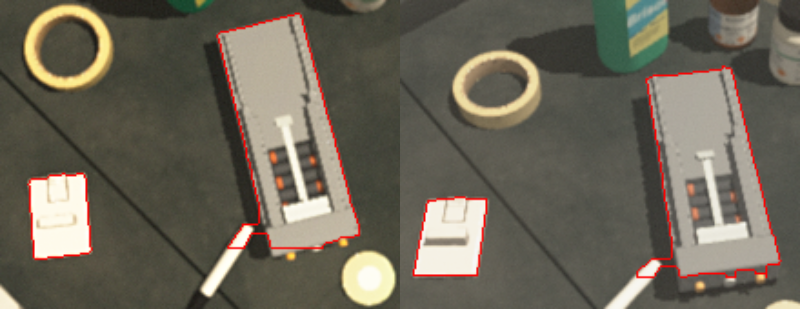

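The outlines fit, except that the marker merges into the logger's lower-left corner at (255,235). I'll clip that out, fit the logger's side edges, and locate the ridge head.

Run:
```python
from h import *
th=np.radians(193.4);R=lambda t:np.array([[np.cos(t),-np.sin(t)],[np.sin(t),np.cos(t)]])
for n,lb,wb in(('top',(274,178,362,312),(308,236,345,299)),('side',(290,208,372,328),(320,255,354,312))):
    f=bot.grab_frame(n);im=f['image']
    l=blob(im,(0,0,105),(180,70,255),lb,9); p=ray(f,l,.050)*1000
    c0=np.array([540,29.]); q=(p-c0)@R(th)   # local coords
    s=np.abs(q[:,0])<105; q2=q[s&(np.abs(q[:,1])<60)]
    for sg in(1,-1):
        k=q2[(q2[:,1]*sg>35)&(q2[:,0]<50)]; print(n,sg,np.polyfit(k[:,0],k[:,1],1).round(3),k[:,1].std().round(2))
    for sg in(1,-1): 
        k=q[(q[:,0]*sg>105)&(np.abs(q[:,1])<35)]; print('end',sg,np.median(k[:,0]).round(1))
    w=blob(im,(0,0,200),(180,60,255),wb,3); e=(ray(f,w,.044)*1000-c0)@R(th)
    print('white',e.min(0).round(1),e.max(0).round(1)); h=e[e[:,0]<e[:,0].min()+6]; print('head y',h[:,1].min(),h[:,1].max())
```

```text
top 1 [3.0000e-03 4.7259e+01] 0.6
top -1 [-7.0000e-03 -5.0775e+01] 0.71
end 1 128.6
end -1 -128.4
white [-20.3 -26.3] [98.3 23.4]
head y -10.782343422181254 8.015530766263202
side 1 [1.0000e-03 4.7542e+01] 0.57
side -1 [-8.0000e-03 -5.0565e+01] 0.79
end 1 127.8
end -1 -126.4
white [-20.6 -24.8] [90.5 24.3]
head y -9.182079796446347 8.028777532241836
```

{"method": "arm_command", "body": {
  "steps": [
    [0, 0, -0.825, 1, -0.7, 0, 1],
    [0, 0, -0.825, 1, -0.7, 0, 1],
    [0, 0, -0.825, 1, -0.7, 0, 1],
    [0, 0, -0.825, 1, -0.7, 0, 1],
    [0, 0, -0.825, 1, -0.7, 0, 1]
  ],
  "squeeze": 25
}}

```text
clock: 0.82
ee_pos: [0.2754, 0.4148, 0.2023]
ee_rot: [1.206, 2.901, 0.0]
ft_force: [0.6, -0.1, -0.3]
width: 1.001
grasp_force: 0.0
```

{"method": "arm_command", "body": {
  "steps": [
    [0, 0, -0.825, 1, -0.7, 0, 1],
    [0, 0, -0.825, 1, -0.7, 0, 1],
    [0, 0, -0.825, 1, -0.7, 0, 1],
    [0, 0, -0.825, 1, -0.7, 0, 1],
    [0, 0, -0.825, 1, -0.7, 0, 1]
  ]
}}

```text
clock: 1.23
ee_pos: [0.4006, 0.3272, 0.2023]
ee_rot: [1.881, 2.516, 0.001]
ft_force: [0.3, 1.0, -0.2]
width: 1.002
grasp_force: 0.0
```

{"method": "arm_command", "body": {
  "steps": [
    [0, 0, -0.825, 1, -0.7, -0.5, 1],
    [0, 0, -0.825, 1, -0.7, -1, 1],
    [0, 0, 0, 0, 0, -1, 1],
    [0, 0, 0, 0, 0, -1, 1],
    [0, 0, 0, 0, 0, -0.5, 1]
  ]
}}

```text
clock: 1.65
ee_pos: [0.4485, 0.292, 0.0987]
ee_rot: [-2.115, -2.321, 0.007]
ft_force: [-0.1, -0.9, -0.5]
width: 1.005
grasp_force: 0.0
```

{"method": "arm_command", "body": {
  "steps": [
    [0, 0, 0, 0, 0, -1, 1],
    [0, 0, 0, 0, 0, -1, 1],
    [0, 0, 0, 0, -0.05, -1, 1],
    [0, 0, 0, 0, 0, -0.4, 1],
    [0, 0, 0, 0, 0, 0, 1]
  ]
}}

```text
clock: 2.07
ee_pos: [0.4479, 0.2914, 0.015]
ee_rot: [-2.113, -2.323, 0.007]
ft_force: [-0.2, -0.6, -0.6]
width: 1.001
grasp_force: 0.0
```

{"method": "arm_command", "body": {
  "steps": [
    [0, 0, 0, 0, 0, 0, -0.2],
    [0, 0, 0, 0, 0, 0, -0.5],
    [0, 0, 0, 0, 0, 0, -0.7],
    [0, 0, 0, 0, 0, 0, -1],
    [0, 0, 0, 0, 0, 0, -1]
  ]
}}

```text
clock: 2.48
ee_pos: [0.45, 0.2923, 0.0182]
ee_rot: [2.114, 2.323, 0.003]
ft_force: [0.4, -0.3, -0.3]
width: 0.298
grasp_force: 0.0
```

{"method": "arm_command", "body": {
  "steps": [
    [0, 0, 0, 0, 0, 0, -1],
    [0, 0, 0, 0, 0, 0, -1],
    [0, 0, 0, 0, 0, 0, -1],
    [0, 0, 0, 0, 0, 0, -1],
    [0, 0, 0, 0, 0, 0, -1]
  ]
}}

```text
clock: 2.9
ee_pos: [0.4495, 0.292, 0.0172]
ee_rot: [2.115, 2.323, -0.0]
ft_force: [-0.2, 0.3, 0.0]
width: -0.0
grasp_force: 0.0
```

Run:
```python
from h import *
im={n:bot.grab_frame(n)['image'] for n in('top','side')}
a=cv2.resize(im['top'][235:335,140:240],(400,400),interpolation=2);b=cv2.resize(im['side'][235:335,140:240],(400,400),interpolation=2)
cv2.imwrite('pics/g1.png',np.hstack([a,b])); print(bot.get_state()['ee_pos'])
```

```text
[0.44947803 0.29201849 0.01716958]
```

View pics/g1.png

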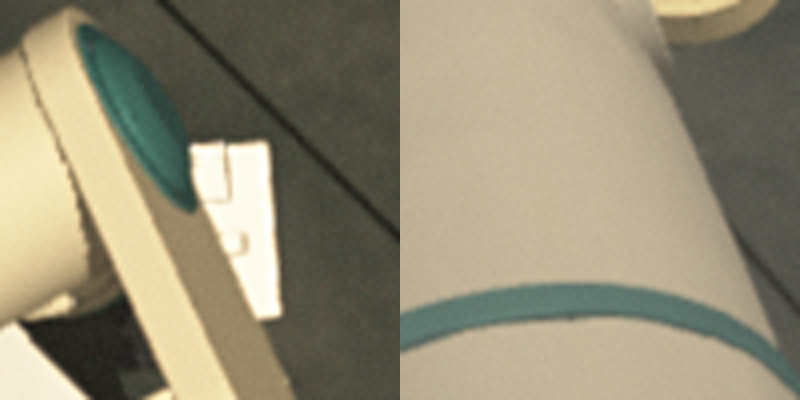

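The fingers closed on nothing. The cover hasn't moved: its corner is still at image (207,270) and the rib end at (199,296). I'll rise, open partway, and feel for the plate.

{"method": "arm_command", "body": {
  "steps": [
    [0, 0, 0, 0, 0, 1, -1],
    [0, 0, 0, 0, 0, 0, -0.2],
    [0, 0, 0, 0, 0, 0, -0.2],
    [0, 0, 0, 0, 0, 0, -0.2],
    [0, 0, 0, 0, 0, 0, -0.2]
  ]
}}

```text
clock: 3.42
ee_pos: [0.4491, 0.2918, 0.0413]
ee_rot: [-2.114, -2.323, 0.002]
ft_force: [0.2, -0.0, -1.2]
width: 0.402
grasp_force: 0.0
```

{"method": "arm_command", "body": {
  "steps": [
    [0, 0, 0, 0, 0, -0.5, -0.2],
    [0, 0, 0, 0, 0, -0.4, -0.2],
    [0, 0, 0, 0, 0, -0.1, -0.2],
    [0, 0, 0, 0, 0, 0, -0.2]
  ]
}}

```text
clock: 3.75
ee_pos: [0.4483, 0.2913, 0.0149]
ee_rot: [-2.114, -2.322, 0.006]
ft_force: [-0.5, 0.4, -0.3]
width: 0.398
grasp_force: 0.0
```

{"method": "arm_command", "body": {
  "steps": [
    [0, 0, 0, 0, 0, -0.12, -0.2],
    [0, 0, 0, 0, 0, 0, -0.2]
  ]
}}

```text
clock: 3.92
ee_pos: [0.4494, 0.292, 0.0138]
ee_rot: [-2.115, -2.323, 0.001]
ft_force: [0.3, 0.5, -0.5]
width: 0.4
grasp_force: 0.0
```

{"method": "arm_command", "body": {
  "steps": [
    [0, 0, 0, 0, 0, -0.08, -0.2],
    [0, 0, 0, 0, 0, 0, -0.2]
  ]
}}

```text
clock: 4.08
ee_pos: [0.4495, 0.2921, 0.0122]
ee_rot: [2.115, 2.323, 0.0]
ft_force: [-0.1, -0.8, -0.4]
width: 0.398
grasp_force: 0.0
```

{"method": "arm_command", "body": {
  "steps": [
    [0, 0, 0, 0, 0, -0.08, -0.2],
    [0, 0, 0, 0, 0, 0, -0.2]
  ]
}}

```text
clock: 4.25
ee_pos: [0.4494, 0.292, 0.0101]
ee_rot: [2.115, 2.323, -0.0]
ft_force: [0.1, 0.4, -0.5]
width: 0.399
grasp_force: 0.0
```

{"method": "arm_command", "body": {
  "steps": [
    [0, 0, 0, 0, 0, 0, -0.5],
    [0, 0, 0, 0, 0, 0, -0.7],
    [0, 0, 0, 0, 0, 0, -0.8],
    [0, 0, 0, 0, 0, 0, -0.9],
    [0, 0, 0, 0, 0, 0, -0.9]
  ]
}}

```text
clock: 4.67
ee_pos: [0.4495, 0.2921, 0.0103]
ee_rot: [2.115, 2.323, 0.0]
ft_force: [0.1, 0.3, 1.1]
width: 0.047
grasp_force: 0.0
```

{"method": "arm_command", "body": {
  "steps": [
    [0, 0, 0, 0, 0, 1, -0.9],
    [0, 0, 0, 0, 0, 1, -0.6],
    [0, 0, 0, 0.6, 0, 1, -0.6],
    [0, 0, 0, 1, 0, 0.2, -0.6],
    [0, 0, 0, 1, 0, 0, -0.6]
  ]
}}

```text
clock: 5.08
ee_pos: [0.5165, 0.2929, 0.0938]
ee_rot: [2.112, 2.323, 0.009]
ft_force: [0.9, -0.1, -0.2]
width: 0.201
grasp_force: 0.0
```

Run:
```python
from h import *
fr={n:bot.grab_frame(n) for n in('top','side')}
e=bot.get_state()['ee_pos']; print(e)
out=[]
for n,f in fr.items():
    p=f['R']@e+f['t'];uv=(f['fx']*p[0]/p[2]+f['cx'],f['fy']*p[1]/p[2]+f['cy']);print(n,uv)
    out.append(cv2.resize(f['image'][180:340,110:270],(400,400),interpolation=2))
cv2.imwrite('pics/g2.png',np.hstack(out))
```

```text
[0.51704541 0.29161907 0.09045709]
top (np.float64(182.67619091612127), np.float64(257.91082237894324))
side (np.float64(185.86832009985898), np.float64(253.14293148518382))
```

View pics/g2.png

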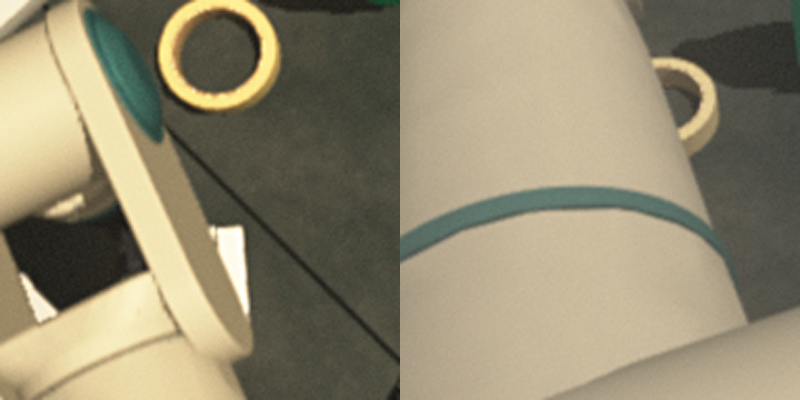

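{"method": "arm_command", "body": {
  "steps": [
    [0, 0, 0, 1, 0, 0, -1],
    [0, 0, 0, 0, 0, -1, -1],
    [0, 0, 0, 0, 0, -1, -1],
    [0, 0, 0, 0, 0, -1, -1],
    [0, 0, 0, 0, 0, -0.2, -1]
  ]
}}

```text
clock: 5.6
ee_pos: [0.5362, 0.2907, 0.0049]
ee_rot: [-2.112, -2.321, 0.012]
ft_force: [-0.0, -1.1, -0.6]
width: -0.003
grasp_force: 0.0
```

{"method": "arm_command", "body": {
  "steps": [
    [0, 0, 0, 0, 0, -0.1, -1],
    [0, 0, 0, 0, 0, -0.1, -1],
    [0, 0, 0, 0, 0, 0, -1]
  ]
}}

```text
clock: 5.85
ee_pos: [0.5401, 0.2925, 0.0066]
ee_rot: [2.114, 2.323, 0.003]
ft_force: [-0.3, 0.1, -0.1]
width: 0.004
grasp_force: 0.0
```

{"method": "arm_command", "body": {
  "steps": [
    [0, 0, 0, 0, 0, -0.1, -1],
    [0, 0, 0, 0, 0, 0, -1]
  ]
}}

```text
clock: 6.02
ee_pos: [0.54, 0.2923, 0.0038]
ee_rot: [2.114, 2.323, 0.003]
ft_force: [-0.1, 0.8, 0.2]
width: -0.002
grasp_force: 0.0
```

{"method": "arm_command", "body": {
  "steps": [
    [0, 0, 0, 0, 0, -0.1, -1],
    [0, 0, 0, 0, 0, 0, -1]
  ]
}}

```text
clock: 6.18
ee_pos: [0.5395, 0.292, 0.0002]
ee_rot: [2.115, 2.323, 0.0]
ft_force: [0.3, -0.3, -0.8]
width: -0.001
grasp_force: 0.0
```

{"method": "arm_command", "body": {
  "steps": [
    [0, 0, 0, 0, 0, -0.1, -1],
    [0, 0, 0, 0, 0, 0, -1]
  ]
}}

```text
clock: 6.35
ee_pos: [0.5393, 0.2919, -0.0027]
ee_rot: [-2.115, -2.323, 0.001]
ft_force: [-0.0, 0.7, -0.0]
width: -0.0
grasp_force: 0.0
```

{"method": "arm_command", "body": {
  "steps": [
    [0, 0, 0, 0, 0, -0.1, -1],
    [0, 0, 0, 0, 0, 0, -1]
  ]
}}

```text
clock: 6.52
ee_pos: [0.5393, 0.2919, -0.0053]
ee_rot: [-2.114, -2.323, 0.001]
ft_force: [0.3, -0.4, -0.5]
width: 0.003
grasp_force: 0.0
```

No contact even below z=0, so the reading is offset from the surface. I'll keep probing.

{"method": "arm_command", "body": {
  "steps": [
    [0, 0, 0, 0, 0, -0.16, -1],
    [0, 0, 0, 0, 0, 0, -1]
  ]
}}

```text
clock: 6.68
ee_pos: [0.5391, 0.2918, -0.0096]
ee_rot: [-2.114, -2.323, 0.002]
ft_force: [0.1, 0.7, -0.9]
width: -0.002
grasp_force: 0.0
```

{"method": "arm_command", "body": {
  "steps": [
    [0, 0, 0, 0, 0, -0.16, -1],
    [0, 0, 0, 0, 0, 0, -1]
  ]
}}

```text
clock: 6.85
ee_pos: [0.5391, 0.2919, -0.0137]
ee_rot: [-2.114, -2.323, 0.002]
ft_force: [-1.1, 0.3, -0.4]
width: -0.0
grasp_force: 0.0
```

{"method": "arm_command", "body": {
  "steps": [
    [0, 0, 0, 0, 0, -0.16, -1],
    [0, 0, 0, 0, 0, 0, -1]
  ]
}}

```text
clock: 7.02
ee_pos: [0.5391, 0.2918, -0.0176]
ee_rot: [-2.114, -2.323, 0.002]
ft_force: [-0.1, -0.0, -0.1]
width: -0.003
grasp_force: 0.0
```

{"method": "arm_command", "body": {
  "steps": [
    [0, 0, 0, 0, 0, -0.08, -1],
    [0, 0, 0, 0, 0, 0, -1]
  ]
}}

```text
clock: 7.18
ee_pos: [0.5393, 0.292, -0.0192]
ee_rot: [-2.115, -2.323, 0.001]
ft_force: [-0.1, 0.2, 0.2]
width: 0.001
grasp_force: 0.0
```

{"method": "arm_command", "body": {
  "steps": [
    [0, 0, 0, 0, 0, -0.08, -1],
    [0, 0, 0, 0, 0, 0, -1]
  ]
}}

```text
clock: 7.35
ee_pos: [0.5394, 0.292, -0.0211]
ee_rot: [-2.115, -2.323, 0.0]
ft_force: [1.5, 0.2, -0.4]
width: 0.003
grasp_force: 0.0
```

{"method": "arm_command", "body": {
  "steps": [
    [0, 0, 0, 0, 0, -0.08, -1],
    [0, 0, 0, 0, 0, 0, -1]
  ]
}}

```text
clock: 7.52
ee_pos: [0.5394, 0.292, -0.0231]
ee_rot: [-2.115, -2.323, 0.001]
ft_force: [0.4, 0.0, -0.4]
width: 0.0
grasp_force: 0.0
```

Run:
```python
from h import *
fr={n:bot.grab_frame(n) for n in('top','side')}
s=bot.get_state(); e=s['ee_pos'];print(s['q'].round(3),np.round(s['joint_efforts'],1))
out=[]
for n,f in fr.items():
    for z in(0,.1,.2,.3):
        p=f['R']@(e*[1,1,0]+[0,0,z])+f['t'];print(n,z,round(f['fx']*p[0]/p[2]+f['cx']),round(f['fy']*p[1]/p[2]+f['cy']))
    out.append(f['image'][160:480,0:400])
cv2.imwrite('pics/g3.png',np.hstack(out))
```

```text
[ 0.436  0.476  1.361 -0.     1.304  0.342] [ -0.  -50.6 -32.   -0.   -0.   -0. ]
top 0 194 253
top 0.1 181 246
top 0.2 165 237
top 0.3 145 225
side 0 199 271
side 0.1 187 240
side 0.2 174 204
side 0.3 158 160
```

View pics/g3.png

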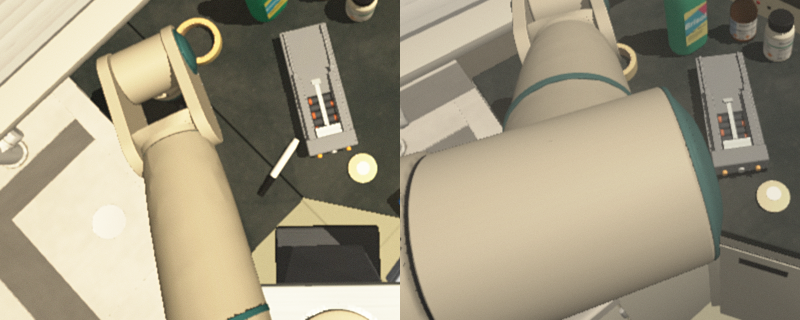

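{"method": "arm_command", "body": {
  "steps": [
    [0, 0, 0, 0, 0, -0.1, -1],
    [0, 0, 0, 0, 0, 0, -1],
    [0, 0, 0, 0, 0, -0.08, -1],
    [0, 0, 0, 0, 0, 0, -1]
  ]
}}

```text
clock: 7.95
ee_pos: [0.5393, 0.2919, -0.0278]
ee_rot: [-2.115, -2.323, 0.001]
ft_force: [-0.1, 0.6, -0.3]
width: -0.002
grasp_force: 0.0
```

{"method": "arm_command", "body": {
  "steps": [
    [0, 0, 0, 0, 0, -0.1, -1],
    [0, 0, 0, 0, 0, 0, -1],
    [0, 0, 0, 0, 0, -0.08, -1],
    [0, 0, 0, 0, 0, 0, -1]
  ]
}}

```text
clock: 8.28
ee_pos: [0.5399, 0.2922, -0.0291]
ee_rot: [2.114, 2.323, 0.001]
ft_force: [-8.0, -3.8, 17.6]
width: 0.003
grasp_force: 8.4
```

Contact came at a reading of about -28 mm, so true height is the reading plus about 28 mm. I'll go back over the cover and feel for the plate at that level.

{"method": "arm_command", "body": {
  "steps": [
    [0, 0, 0, 0, 0, 1, -1],
    [0, 0, 0, 0, 0, 1, -0.2],
    [0, 0, 0, -1, 0, 0.6, -0.2],
    [0, 0, 0, -1, 0, 0, -0.2],
    [0, 0, 0, -1, 0, 0, -0.2]
  ]
}}

```text
clock: 8.7
ee_pos: [0.4645, 0.2923, 0.0345]
ee_rot: [2.115, 2.322, 0.004]
ft_force: [-0.2, 0.5, -0.6]
width: 0.401
grasp_force: 0.0
```

{"method": "arm_command", "body": {
  "steps": [
    [0, 0, 0, -0.6, 0, 0, -0.2],
    [0, 0, 0, 0, 0, -1, -0.2],
    [0, 0, 0, 0, 0, -0.5, -0.2],
    [0, 0, 0, 0, 0, 0, -0.2],
    [0, 0, 0, 0, 0, 0, -0.2]
  ]
}}

```text
clock: 9.12
ee_pos: [0.4492, 0.2916, -0.0051]
ee_rot: [-2.114, -2.323, 0.003]
ft_force: [-0.1, 0.4, 0.3]
width: 0.399
grasp_force: 0.0
```

{"method": "arm_command", "body": {
  "steps": [
    [0, 0, 0, 0, 0, -0.15, -0.2],
    [0, 0, 0, 0, 0, 0, -0.2],
    [0, 0, 0, 0, 0, 0, -0.2]
  ]
}}

```text
clock: 9.37
ee_pos: [0.45, 0.2921, -0.0076]
ee_rot: [2.115, 2.323, 0.001]
ft_force: [0.1, 0.2, 0.5]
width: 0.397
grasp_force: 0.0
```

{"method": "arm_command", "body": {
  "steps": [
    [0, 0, 0, 0, 0, -0.2, -0.2],
    [0, 0, 0, 0, 0, 0, -0.2],
    [0, 0, 0, 0, 0, 0, -0.2]
  ]
}}

```text
clock: 9.62
ee_pos: [0.4494, 0.2919, -0.0133]
ee_rot: [-2.115, -2.323, 0.001]
ft_force: [0.6, 0.2, -0.0]
width: 0.402
grasp_force: 0.0
```

{"method": "arm_command", "body": {
  "steps": [
    [0, 0, 0, 0, 0, -0.15, -0.2],
    [0, 0, 0, 0, 0, 0, -0.2]
  ]
}}

```text
clock: 9.78
ee_pos: [0.4492, 0.2919, -0.0174]
ee_rot: [-2.115, -2.323, 0.001]
ft_force: [-0.7, 0.2, -0.1]
width: 0.399
grasp_force: 0.0
```

{"method": "arm_command", "body": {
  "steps": [
    [0, 0, 0, 0, 0, -0.1, -0.2],
    [0, 0, 0, 0, 0, 0, -0.2]
  ]
}}

```text
clock: 9.95
ee_pos: [0.4492, 0.2919, -0.0198]
ee_rot: [-2.114, -2.323, 0.001]
ft_force: [-0.2, 0.1, -0.9]
width: 0.401
grasp_force: 0.0
```

{"method": "arm_command", "body": {
  "steps": [
    [0, 0, 0, 0, 0, 0, -0.5],
    [0, 0, 0, 0, 0, 0, -0.7],
    [0, 0, 0, 0, 0, 0, -0.9],
    [0, 0, 0, 0, 0, 0, -1],
    [0, 0, 0, 0, 0, 0, -1]
  ]
}}

```text
clock: 10.37
ee_pos: [0.4496, 0.2921, -0.0191]
ee_rot: [2.115, 2.323, 0.001]
ft_force: [-0.0, 0.3, 0.6]
width: 0.129
grasp_force: 27.0
```

The rib is gripped: 11 mm wide, 27 N. Now I'll lift it and carry it over the deck.

{"method": "arm_command", "body": {
  "steps": [
    [0, 0, 0, 0, 0, 0.4, -1],
    [0, 0, 0, 0, 0, 0.8, -1],
    [0, 0, 0, 0, 0, 1, -1],
    [0, 0, 0, 0, 0, 0.8, -1],
    [0, 0, 0.1, 0.67, -0.97, 0.2, -1]
  ],
  "squeeze": 30
}}

```text
clock: 10.78
ee_pos: [0.4664, 0.2713, 0.0655]
ee_rot: [2.095, 2.34, 0.01]
ft_force: [0.4, 0.2, -0.3]
width: 0.131
grasp_force: 29.9
```

{"method": "arm_command", "body": {
  "steps": [
    [0, 0, 0.1, 0.67, -0.97, 0, -1],
    [0, 0, 0.1, 0.67, -0.97, 0, -1],
    [0, 0, 0.1, 0.67, -0.97, 0, -1],
    [0, 0, 0.1, 0.67, -0.97, 0, -1],
    [0, 0, 0.1, 0.67, -0.97, 0, -1]
  ]
}}

```text
clock: 11.2
ee_pos: [0.5506, 0.1453, 0.0615]
ee_rot: [2.029, 2.398, 0.001]
ft_force: [0.1, 0.3, -1.2]
width: 0.131
grasp_force: 29.9
```

{"method": "arm_command", "body": {
  "steps": [
    [0, 0, 0.1, 0.67, -0.97, 0, -1],
    [0, 0, 0.2, 0.67, -0.97, 0, -1],
    [0, 0, 0.2, 0.67, -0.97, 0, -1],
    [0, 0, 0.1, 0.67, -0.97, 0, -1],
    [0, 0, 0, 0, 0, 0, -1]
  ]
}}

```text
clock: 11.62
ee_pos: [0.619, 0.0449, 0.0614]
ee_rot: [1.945, 2.464, -0.0]
ft_force: [-0.4, -0.1, -1.0]
width: 0.129
grasp_force: 29.8
```

{"method": "arm_command", "body": {
  "steps": [
    [0, 0, 0, 0, 0, -0.7, -1],
    [0, 0, 0, 0, 0, -0.5, -1],
    [0, 0, 0, 0, 0, -0.1, -1],
    [0, 0, 0, 0, 0, 0, -1],
    [0, 0, 0, 0, 0, 0, -1]
  ]
}}

```text
clock: 12.03
ee_pos: [0.6168, 0.05, 0.0285]
ee_rot: [-1.941, -2.47, 0.0]
ft_force: [0.5, -0.2, 0.1]
width: 0.131
grasp_force: 29.8
```

Run:
```python
from h import *
fr={n:bot.grab_frame(n) for n in('top','side')}
print(bot.get_state()['ee_pos'])
cv2.imwrite('pics/p1.png',np.hstack([cv2.resize(f['image'][150:330,250:400],(400,480),interpolation=2) for f in fr.values()]))
```

```text
[0.61745579 0.04990221 0.02931863]
```

View pics/p1.png

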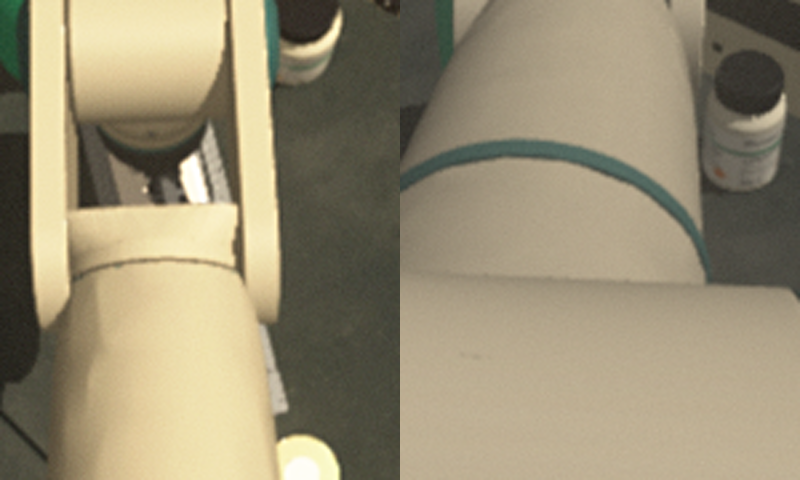

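The wrist hides most of it. Only the cover's front right part shows, at crop (195,180), between the rails. I'll lower by feel.

{"method": "arm_command", "body": {
  "steps": [
    [0, 0, 0, 0, 0, -0.15, -1],
    [0, 0, 0, 0, 0, 0, -1],
    [0, 0, 0, 0, 0, -0.08, -1],
    [0, 0, 0, 0, 0, 0, -1],
    [0, 0, 0, 0, 0, 0, -1]
  ]
}}

```text
clock: 12.55
ee_pos: [0.6169, 0.0495, 0.0223]
ee_rot: [-1.942, -2.469, 0.0]
ft_force: [0.2, 0.8, -0.6]
width: 0.132
grasp_force: 29.8
```

{"method": "arm_command", "body": {
  "steps": [
    [0, 0, 0, 0, 0, -0.08, -1],
    [0, 0, 0, 0, 0, 0, -1],
    [0, 0, 0, 0, 0, 0, -1]
  ]
}}

```text
clock: 12.8
ee_pos: [0.6174, 0.0495, 0.0209]
ee_rot: [1.941, 2.469, 0.001]
ft_force: [1.1, 0.0, 1.0]
width: 0.129
grasp_force: 30.1
```

{"method": "arm_command", "body": {
  "steps": [
    [0, 0, 0, 0, 0, -0.06, -1],
    [0, 0, 0, 0, 0, 0, -1],
    [0, 0, 0, 0, 0, 0, -1]
  ]
}}

```text
clock: 13.05
ee_pos: [0.6175, 0.0495, 0.0209]
ee_rot: [1.941, 2.469, 0.001]
ft_force: [-4.3, 0.2, 10.1]
width: 0.132
grasp_force: 31.2
```

{"method": "arm_command", "body": {
  "steps": [
    [0, 0, 0, 0, 0, 0.04, -1],
    [0, 0, 0, 0, 0, 0, -0.6],
    [0, 0, 0, 0, 0, 0, -0.3],
    [0, 0, 0, 0, 0, 0, -0.2],
    [0, 0, 0, 0, 0, 0.4, -0.2]
  ]
}}

```text
clock: 13.47
ee_pos: [0.6153, 0.0495, 0.0276]
ee_rot: [-1.94, -2.466, 0.005]
ft_force: [-0.4, -0.3, -0.7]
width: 0.402
grasp_force: 0.0
```

{"method": "arm_command", "body": {
  "steps": [
    [0, 0, 0, 0, 0, 1, -0.2],
    [0, 0, 0, 0, 0, 1, -0.2],
    [0, 0, 0, -0.8, 1, 0.4, -0.2],
    [0, 0, 0, -0.8, 1, 0, -0.2],
    [0, 0, 0, -0.8, 1, 0, -0.2]
  ]
}}

```text
clock: 13.88
ee_pos: [0.557, 0.1251, 0.0919]
ee_rot: [1.942, 2.467, 0.004]
ft_force: [0.1, 0.9, -0.3]
width: 0.4
grasp_force: 0.0
```

{"method": "arm_command", "body": {
  "steps": [
    [0, 0, 0, -0.8, 1, 0, -0.2],
    [0, 0, 0, -0.8, 1, 0, -0.2],
    [0, 0, 0, -0.8, 1, 0, -0.2],
    [0, 0, 0, -0.8, 1, 0, -0.2],
    [0, 0, 0, -0.8, 1, 0, -0.2]
  ]
}}

```text
clock: 14.3
ee_pos: [0.456, 0.2506, 0.0908]
ee_rot: [1.942, 2.469, 0.001]
ft_force: [0.6, 0.9, 0.4]
width: 0.401
grasp_force: 0.0
```

Run:
```python
from h import *
th=np.radians(193.25);R=np.array([[np.cos(th),-np.sin(th)],[np.sin(th),np.cos(th)]]);o=np.array([533.5,29.2])
fr={n:bot.grab_frame(n) for n in('top','side')}
print(bot.get_state()['ee_pos'])
for n,f in fr.items():
    b=(280,170,345,250) if n=='top' else (290,200,360,270)
    im=f['image'];hsv=cv2.cvtColor(im,cv2.COLOR_BGR2HSV); print(n,hsv[b[1]:b[3],b[0]:b[2],2].max())
    c=blob(im,(0,0,190),(180,80,255),b,3); q=(ray(f,c,.048)*1000-o)@R
    r=cv2.minAreaRect(q.astype(np.float32));print(r,q.min(0),q.max(0))
    m=q[(q[:,0]>np.median(q[:,0])-30)&(q[:,0]<np.median(q[:,0])+30)]
    for sg in(1,-1):
        k=m[m[:,1]*sg>20]
        if len(k)>4: print(sg,np.polyfit(k[:,0],k[:,1],1))
cv2.imwrite('pics/p2.png',np.hstack([cv2.resize(f['image'][170:320,270:395],(400,480),interpolation=2) for f in fr.values()]))
```

```text
[0.45472149 0.25254366 0.09076255]
top 255
((-64.49131774902344, 2.9738807678222656), (87.43189239501953, 146.73965454101562), 89.98419189453125) [-137.86117643  -40.74925704] [ 8.89024808 46.69973781]
1 [-0.08926833 32.82967383]
-1 [-3.37018485e-02 -3.89355893e+01]
side 248
((-94.31356811523438, 0.5601348876953125), (93.57386779785156, 64.97080993652344), 0.5060063600540161) [-141.1387691   -32.12572483] [-47.7842775   33.05491969]
1 [3.04737073e-03 3.24349414e+01]
-1 [ 7.36290635e-03 -3.03760181e+01]
```

View pics/p2.png

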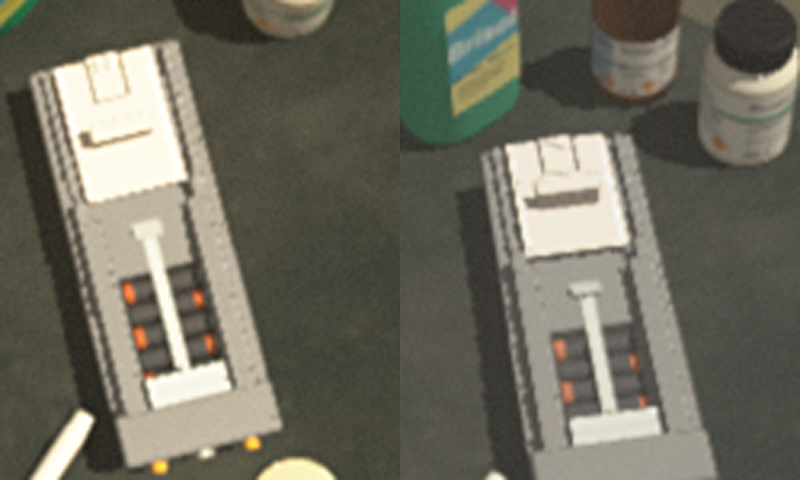

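The cover lies flat on the run-in deck, tab at the rear, at logger x≈-88, y≈+0.7 mm, yaw within 0.5°. I'll go back with a loose cage around the rib (about 17 mm open) and push with the rear finger.

{"method": "arm_command", "body": {
  "steps": [
    [0, 0, 0, 0.72, -0.9, 0, -0.2],
    [0, 0, 0, 0.72, -0.9, 0, -0.2],
    [0, 0, 0, 0.72, -0.9, 0, -0.2],
    [0, 0, 0, 0.72, -0.9, 0, -0.2],
    [0, 0, 0, 0.72, -0.9, 0, -0.2]
  ],
  "squeeze": 25
}}

```text
clock: 14.82
ee_pos: [0.5481, 0.1353, 0.0906]
ee_rot: [1.942, 2.469, 0.001]
ft_force: [0.5, 0.3, -0.3]
width: 0.406
grasp_force: 0.0
```

{"method": "arm_command", "body": {
  "steps": [
    [0, 0, 0, 0.72, -0.9, 0, -0.2],
    [0, 0, 0, 0.72, -0.9, 0, -0.2],
    [0, 0, 0, 0.72, -0.9, 0, -0.2],
    [0, 0, 0, 0.74, -0.92, -0.4, -0.2],
    [0, 0, 0, 0, 0, -1, -0.2]
  ]
}}

```text
clock: 15.23
ee_pos: [0.6245, 0.0414, 0.0591]
ee_rot: [1.943, 2.458, 0.007]
ft_force: [0.5, 0.4, 0.8]
width: 0.399
grasp_force: 0.0
```

{"method": "arm_command", "body": {
  "steps": [
    [0, 0, 0, 0, 0, -0.8, -0.2],
    [0, 0, 0, 0, 0, -0.4, -0.2],
    [0, 0, 0, 0, 0, -0.1, -0.4],
    [0, 0, 0, 0, 0, 0, -0.6],
    [0, 0, 0, 0, 0, 0, -0.6]
  ]
}}

```text
clock: 15.65
ee_pos: [0.6203, 0.0467, 0.0241]
ee_rot: [1.941, 2.468, 0.002]
ft_force: [-0.4, 0.3, 0.8]
width: 0.199
grasp_force: 0.0
```

{"method": "arm_command", "body": {
  "steps": [
    [0, 0, 0, -0.2, -0.047, -0.06, -0.6],
    [0, 0, 0, -0.25, -0.06, 0, -0.6],
    [0, 0, 0, -0.25, -0.06, 0, -0.6],
    [0, 0, 0, -0.25, -0.06, 0, -0.6],
    [0, 0, 0, 0, 0, 0, -0.6]
  ]
}}

```text
clock: 16.07
ee_pos: [0.5946, 0.0406, 0.0213]
ee_rot: [-1.942, -2.469, 0.0]
ft_force: [-0.0, 0.1, -0.6]
width: 0.2
grasp_force: 0.0
```

{"method": "arm_command", "body": {
  "steps": [
    [0, 0, 0, -0.25, -0.059, 0, -0.6],
    [0, 0, 0, -0.25, -0.059, 0, -0.6],
    [0, 0, 0, -0.25, -0.059, 0, -0.6],
    [0, 0, 0, -0.25, -0.059, 0, -0.6],
    [0, 0, 0, 0, 0, 0, -0.6]
  ]
}}

```text
clock: 16.48
ee_pos: [0.5695, 0.0347, 0.0208]
ee_rot: [-1.942, -2.469, 0.001]
ft_force: [0.2, -0.3, -0.1]
width: 0.2
grasp_force: 0.0
```

{"method": "arm_command", "body": {
  "steps": [
    [0, 0, 0, 0.07, 0.13, 0, -0.6],
    [0, 0, 0, -0.1, -0.023, 0, -0.6],
    [0, 0, 0, -0.2, -0.047, 0, -0.6],
    [0, 0, 0, -0.2, -0.047, 0, -0.6],
    [0, 0, 0, 0, 0, 0, -0.6]
  ]
}}

```text
clock: 16.9
ee_pos: [0.5591, 0.0351, 0.0208]
ee_rot: [-1.942, -2.469, 0.001]
ft_force: [-0.3, 0.5, 0.9]
width: 0.2
grasp_force: 0.0
```

{"method": "arm_command", "body": {
  "steps": [
    [0, 0, 0, -0.2, -0.047, 0, -0.6],
    [0, 0, 0, -0.2, -0.047, 0, -0.6],
    [0, 0, 0, -0.2, -0.047, 0, -0.6],
    [0, 0, 0, 0, 0, 0, -0.6]
  ]
}}

```text
clock: 17.23
ee_pos: [0.544, 0.0315, 0.0209]
ee_rot: [-1.942, -2.469, 0.001]
ft_force: [0.7, 0.5, -0.6]
width: 0.203
grasp_force: 0.0
```

{"method": "arm_command", "body": {
  "steps": [
    [0, 0, 0, -0.2, -0.047, 0, -0.6],
    [0, 0, 0, -0.2, -0.047, 0, -0.6],
    [0, 0, 0, -0.2, -0.047, 0, -0.6],
    [0, 0, 0, -0.1, -0.023, 0, -0.6],
    [0, 0, 0, 0, 0, 0, -0.6]
  ]
}}

```text
clock: 17.65
ee_pos: [0.5269, 0.0275, 0.0209]
ee_rot: [-1.942, -2.469, 0.0]
ft_force: [0.5, 0.3, -0.7]
width: 0.199
grasp_force: 0.0
```

{"method": "arm_command", "body": {
  "steps": [
    [0, 0, 0, -0.08, -0.019, 0, -0.6],
    [0, 0, 0, -0.08, -0.019, 0, -0.6],
    [0, 0, 0, -0.08, -0.019, 0, -0.6],
    [0, 0, 0, 0, 0, 0, -0.6]
  ]
}}

```text
clock: 17.98
ee_pos: [0.5212, 0.0262, 0.0209]
ee_rot: [-1.942, -2.469, 0.0]
ft_force: [-0.2, -0.5, -0.1]
width: 0.202
grasp_force: 0.0
```

{"method": "arm_command", "body": {
  "steps": [
    [0, 0, 0, -0.06, -0.014, 0, -0.6],
    [0, 0, 0, -0.06, -0.014, 0, -0.6],
    [0, 0, 0, 0, 0, 0, -0.6]
  ]
}}

```text
clock: 18.23
ee_pos: [0.5182, 0.0255, 0.0209]
ee_rot: [-1.942, -2.469, 0.0]
ft_force: [1.3, 0.5, -1.0]
width: 0.2
grasp_force: 0.0
```

{"method": "arm_command", "body": {
  "steps": [
    [0, 0, 0, -0.06, -0.014, 0, -0.6],
    [0, 0, 0, -0.06, -0.014, 0, -0.6],
    [0, 0, 0, 0, 0, 0, -0.6]
  ]
}}

```text
clock: 18.48
ee_pos: [0.5152, 0.0248, 0.0209]
ee_rot: [-1.942, -2.469, 0.0]
ft_force: [-0.1, 0.2, -0.1]
width: 0.2
grasp_force: 0.0
```

{"method": "arm_command", "body": {
  "steps": [
    [0, 0, 0, -0.06, -0.014, 0, -0.6],
    [0, 0, 0, -0.06, -0.014, 0, -0.6],
    [0, 0, 0, 0, 0, 0, -0.6]
  ]
}}

```text
clock: 18.73
ee_pos: [0.5123, 0.0241, 0.021]
ee_rot: [1.942, 2.469, -0.0]
ft_force: [0.4, 1.0, 0.2]
width: 0.201
grasp_force: 0.0
```

{"method": "arm_command", "body": {
  "steps": [
    [0, 0, 0, -0.06, -0.014, 0, -0.6],
    [0, 0, 0, -0.06, -0.014, 0, -0.6],
    [0, 0, 0, 0, 0, 0, -0.6]
  ]
}}

```text
clock: 18.98
ee_pos: [0.5096, 0.0234, 0.0213]
ee_rot: [1.942, 2.469, 0.001]
ft_force: [1.1, 0.5, 0.5]
width: 0.202
grasp_force: 0.6
```

{"method": "arm_command", "body": {
  "steps": [
    [0, 0, 0, -0.06, -0.014, 0, -0.6],
    [0, 0, 0, 0, 0, 0, -0.6]
  ]
}}

```text
clock: 19.15
ee_pos: [0.5083, 0.0231, 0.0213]
ee_rot: [1.942, 2.469, 0.001]
ft_force: [2.4, -0.4, 1.3]
width: 0.197
grasp_force: 1.1
```

{"method": "arm_command", "body": {
  "steps": [
    [0, 0, 0, -0.06, -0.014, 0, -0.6],
    [0, 0, 0, 0, 0, 0, -0.6]
  ]
}}

```text
clock: 19.32
ee_pos: [0.5069, 0.0228, 0.0213]
ee_rot: [1.941, 2.469, 0.002]
ft_force: [3.0, 0.8, 1.9]
width: 0.198
grasp_force: 1.9
```

{"method": "arm_command", "body": {
  "steps": [
    [0, 0, 0, -0.06, -0.014, 0, -0.6],
    [0, 0, 0, 0, 0, 0, -0.6]
  ]
}}

```text
clock: 19.48
ee_pos: [0.5055, 0.0225, 0.0213]
ee_rot: [1.941, 2.469, 0.002]
ft_force: [4.0, 0.6, 1.0]
width: 0.198
grasp_force: 2.3
```

Resistance is building as the tooth climbs the ramp, 4 N now. I'll continue in 1 mm steps.

{"method": "arm_command", "body": {
  "steps": [
    [0, 0, 0, -0.05, -0.012, 0, -0.6],
    [0, 0, 0, 0, 0, 0, -0.6]
  ]
}}

```text
clock: 19.65
ee_pos: [0.5042, 0.0221, 0.0213]
ee_rot: [1.941, 2.469, 0.002]
ft_force: [4.3, 1.5, 1.4]
width: 0.202
grasp_force: 2.2
```

{"method": "arm_command", "body": {
  "steps": [
    [0, 0, 0, -0.05, -0.012, 0, -0.6],
    [0, 0, 0, 0, 0, 0, -0.6]
  ]
}}

```text
clock: 19.82
ee_pos: [0.503, 0.0219, 0.0214]
ee_rot: [1.941, 2.469, 0.002]
ft_force: [4.5, 1.0, 2.0]
width: 0.2
grasp_force: 2.4
```

{"method": "arm_command", "body": {
  "steps": [
    [0, 0, 0, -0.04, -0.009, 0, -0.6],
    [0, 0, 0, 0, 0, 0, -0.6]
  ]
}}

```text
clock: 19.98
ee_pos: [0.501, 0.0215, 0.0207]
ee_rot: [-1.942, -2.469, 0.001]
ft_force: [1.6, 0.1, -1.1]
width: 0.202
grasp_force: 1.1
```

{"method": "arm_command", "body": {
  "steps": [
    [0, 0, 0, -0.04, -0.009, 0, -0.6],
    [0, 0, 0, 0, 0, 0, -0.6]
  ]
}}

```text
clock: 20.15
ee_pos: [0.4998, 0.0213, 0.0205]
ee_rot: [-1.941, -2.469, 0.001]
ft_force: [1.9, 1.0, -0.8]
width: 0.203
grasp_force: 0.9
```

{"method": "arm_command", "body": {
  "steps": [
    [0, 0, 0, -0.04, -0.009, 0, -0.6],
    [0, 0, 0, 0, 0, 0, -0.6]
  ]
}}

```text
clock: 20.32
ee_pos: [0.4995, 0.0211, 0.0209]
ee_rot: [1.942, 2.469, 0.0]
ft_force: [2.5, 0.7, 0.4]
width: 0.204
grasp_force: 1.6
```

{"method": "arm_command", "body": {
  "steps": [
    [0, 0, 0, -0.04, -0.009, 0, -0.6],
    [0, 0, 0, 0, 0, 0, -0.6]
  ]
}}

```text
clock: 20.48
ee_pos: [0.4994, 0.0209, 0.0212]
ee_rot: [1.941, 2.468, 0.003]
ft_force: [7.4, 0.6, -1.0]
width: 0.2
grasp_force: 3.4
```

The cover hit firm resistance at x=0.4994, after a drop near 0.502. I'll back off and pull back gently with the front finger to check that it's locked.

{"method": "arm_command", "body": {
  "steps": [
    [0, 0, 0, 0.1, 0.023, 0, -0.6],
    [0, 0, 0, 0.08, 0.02, 0, -0.6],
    [0, 0, 0, 0, 0, 0, -0.6]
  ]
}}

```text
clock: 20.73
ee_pos: [0.5026, 0.0219, 0.0206]
ee_rot: [-1.941, -2.469, 0.002]
ft_force: [0.1, -0.4, 0.0]
width: 0.201
grasp_force: 0.0
```

{"method": "arm_command", "body": {
  "steps": [
    [0, 0, 0, 0.06, 0.014, 0, -0.6],
    [0, 0, 0, 0, 0, 0, -0.6]
  ]
}}

```text
clock: 20.9
ee_pos: [0.5043, 0.0223, 0.0208]
ee_rot: [-1.942, -2.469, 0.001]
ft_force: [0.0, -1.0, -0.0]
width: 0.195
grasp_force: 0.0
```

{"method": "arm_command", "body": {
  "steps": [
    [0, 0, 0, 0.06, 0.014, 0, -0.6],
    [0, 0, 0, 0, 0, 0, -0.6]
  ]
}}

```text
clock: 21.07
ee_pos: [0.506, 0.0227, 0.0209]
ee_rot: [-1.942, -2.469, 0.0]
ft_force: [1.2, 0.9, 0.1]
width: 0.2
grasp_force: 0.0
```

{"method": "arm_command", "body": {
  "steps": [
    [0, 0, 0, 0.05, 0.012, 0, -0.6],
    [0, 0, 0, 0, 0, 0, -0.6]
  ]
}}

```text
clock: 21.23
ee_pos: [0.5066, 0.0228, 0.0208]
ee_rot: [-1.941, -2.468, 0.002]
ft_force: [-4.5, -0.3, 1.5]
width: 0.197
grasp_force: 2.4
```

It held against a 4.5 N backward pull, 2 mm short of the stop, so it's locked. I'll centre the cage and withdraw straight up, then do a final camera check.

{"method": "arm_command", "body": {
  "steps": [
    [0, 0, 0, -0.1, -0.023, 0, -0.6],
    [0, 0, 0, 0, 0, 0, -0.4],
    [0, 0, 0, 0, 0, 0.3, -0.3],
    [0, 0, 0, 0, 0, 0.8, -0.3],
    [0, 0, 0, 0, 0, 1, -0.3]
  ]
}}

```text
clock: 21.65
ee_pos: [0.5037, 0.0225, 0.073]
ee_rot: [-1.94, -2.468, 0.003]
ft_force: [1.2, -0.2, -0.4]
width: 0.35
grasp_force: 0.0
```

{"method": "arm_command", "body": {
  "steps": [
    [0, 0, 0, 0, 0, 1, -0.3],
    [0, 0, 0, -0.3, 1, 0.8, -0.3],
    [0, 0, 0, -0.3, 1, 0, -0.3],
    [0, 0, 0, -0.3, 1, 0, -0.3],
    [0, 0, 0, -0.3, 1, 0, -0.3]
  ]
}}

```text
clock: 22.07
ee_pos: [0.4749, 0.1234, 0.1198]
ee_rot: [1.942, 2.468, 0.003]
ft_force: [0.7, -0.1, -0.6]
width: 0.349
grasp_force: 0.0
```

{"method": "arm_command", "body": {
  "steps": [
    [0, 0, 0, -0.3, 1, 0, -0.3],
    [0, 0, 0, -0.3, 1, 0, -0.3],
    [0, 0, 0, -0.3, 1, 0, -0.3],
    [0, 0, 0, 0, 0, 0, -0.3],
    [0, 0, 0, 0, 0, 0, -0.3]
  ]
}}

```text
clock: 22.48
ee_pos: [0.4522, 0.1983, 0.1191]
ee_rot: [1.939, 2.471, 0.001]
ft_force: [-0.2, -0.1, 0.2]
width: 0.346
grasp_force: 0.0
```

Run:
```python
from h import *
th=np.radians(193.25);R=np.array([[np.cos(th),-np.sin(th)],[np.sin(th),np.cos(th)]]);o=np.array([533.5,29.2])
for n,b in(('side',(300,235,375,310)),('top',(295,215,355,300))):
    f=bot.grab_frame(n); c=blob(f['image'],(0,0,190),(180,80,255),b,3); q=(ray(f,c,.048)*1000-o)@R
    r=cv2.minAreaRect(q.astype(np.float32));print(n,np.round(r[0],1),np.round(r[1],1),round(r[2],1))
print(bot.get_state()['ee_pos'])
```

```text
side [30.4  0. ] [111.1  56.1] 0.3
top [17.5  3.6] [ 88.8 189.6] 89.9
[0.45260395 0.19689757 0.11888555]
```

```bash
python3 -c "
from rig import bot
print(bot.hand_in())"
```

```text
the job is handed in; nothing more can be done
None
```

The cover is on the logger and locked: the tab clicked past the ridge, it held against a 4.5 N backward pull about 2 mm short of the stop, and the job was handed in at about 22.5 s (no verdict was returned).

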